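Seat three capacitors on the test contacts in order of height

ROBOT

A 7-joint arm with a two-finger parallel gripper is mounted at the origin on the work surface. World frame = base frame: x ahead of the robot, y to its left, z up, the work surface at z = 0. Lengths are in m, angles in rad, forces in N, time in s.
With the tool pointing down it reaches from about 0.425 to 0.925 m from the base axis. Payload 6.8 kg.
Tool frame: the origin (TCP) lies midway between the tips of the shut fingers; the grasp point (between the pads) lies 19 mm behind it (bot.pinch_z is the distance from the TCP to the grasp point, in m); z points along the fingers, y is the line along which they close (so a half turn about z gives the same grasp; the last joint's range is limited). The gripper opens to 85 mm and grips with 20 to 120 N. Pads are 22 mm wide; open, the fingers measure 114 mm over their backs; the gripper's body (76 mm by 85 mm) begins 54 mm behind the grasp point. The pads swing forward as they close: fully open they stand 13 mm farther back than shut.
Start: joints at [-1.338, 0.477, 0.022, 1.555, -0.011, 1.109, -0.083], TCP at [0.226, 0.636, 0.231] pointing down, gripper open.
Joint ranges: [-2.96, 2.96], [-0.34, 2.1], [-1.41, 1.46], [0.24, 2.44], [-1.37, 4.51], [0.17, 1.92], [-2.96, 2.96]. Speed limits (rad/s): [2.39, 2.39, 3.14, 3.14, 3.14, 3.14, 3.14].

INTERFACE

Orientations are given as a unit quaternion [w, x, y, z].
In Python, from station import bot, imaging gives the robot as it stands. The module is installed in compiled form; this text tells all that it offers.
- The arm moves only by the tool carry_out, never from a script. Its argument "targets" is a list of rows, each a list of 5 numbers: the shift along the tool's x, y, z in cm, then the turn about the tool's z in degrees, then the opening, from -1 (shut) to 1 (fully open). In form: [[x, y, z, yaw, gripper], ...]. A call has 1 to 12 rows; each row shifts and turns the commanded pose from where the row before left it, along the tool's axes as they then stand; what a row does not reach is not made up. A row lasts 1/10 s, in which the tool goes at most 50 mm and 8.59 degrees, less where a joint would pass 70% of its speed; a pose out of reach is approached as far as the arm can. A call is refused whole if a number of a shift passes 5 or a number of a turn 8.59, either way. A call with a gripper value outside its range is refused whole. The fingers move at their own pace and stop on an object; "force" is the grip in N (left out, the last holds). Time passes only in rows, so rows that do not move let the fingers close. It gives the time, the measured TCP pose, the force, the opening and the grip force at its end, in the units of the state.
- bot.get_obs(): the state, without advancing time (a new reading comes with each control period).
- imaging.read_camera(name): name is "scene" or "top"; returns the picture (400x640x3 uint8, red, green, blue); there is no depth.
- imaging.calibration(name): a dict with "fx", "fy", "cx", "cy" (pixels), "k1" (the pictures are not rectified: a ray, as slopes to the right and down, at radius r is drawn at 1 + k1 r^2 times it, then the intrinsics apply), "extrinsics" (4x4, takes a point from world to camera coordinates). Camera axes: x right, y up, looking along -z (the intrinsics and any distortion apply to the point x, -y, -z); pixel columns grow to the right and rows downward; lengths in m; the calibration is good to about 2 mm. A picture is of the moment at which its call begins. calibration takes no time and is no camera call.
- bot.hand_in(): hands the job in; it is judged then, once.
The state is a dict: "t": time; "q": joint angles; "joint_vel": joint speeds; "joint_torque": joint torques, N m; "eef_pos": TCP position; "tool_rot": TCP orientation; "contact_force": force on the tool from outside, world axes, zero at the start; "torque": the same for the moment, N m; "gripper_width": opening from 0.0 (shut) to 1.0 (fully open); "grasp_force": force on a finger pad.
Only numpy, scipy, OpenCV 4.12 (cv2) and the standard library are available. Lean on these libraries where they do the work, as an engineer would, in place of code of your own. Each camera call takes 0.05 s, during which the arm holds its last target. There are 200 camera calls.

TASK

Seat the three capacitors that stand in the cups of the test block: with your fingertips press each one gently down from above, at the middle of its top, until its cup has sunk well down and stays there, the shortest first, then the middle one, then the tallest. Only press them, never lift them or take them out of their cups, and leave everything else on the bench where it is. Then move away.

Things in the scene. Friction and masses are not known exactly. Their poses are not given: they have to be found in the camera images.
- nest: the test block: a fixed aluminium plate 130 x 350 mm, 25 mm thick, long side along its own y; origin at the centre of its underside, on the table, z up. Three round grey cups, 40 mm across, rim 62 mm above the table, stand on it in a row along its y axis at y = -80, 0, +80 mm, each on a vertical stem; each holds one capacitor, which one where differs from run to run
- cup_left (a joint): how far the cup at y = +80 mm of the test block has sunk: 0 (start) to 0.012 m (its stop). It slides straight down under a push of about 3 N (friction, no spring) and stays where it is left. Its contacts are made from 7 mm down; about 10 mm is a good depth. The stop is cushioned: pushed on, it gives another 7 mm, 4.5 N rising to 15 N, and springs back
- cup_mid (a joint): how far the cup at y = 0 mm of the test block has sunk: 0 (start) to 0.012 m (its stop). It slides straight down under a push of about 3 N (friction, no spring) and stays where it is left. Its contacts are made from 7 mm down; about 10 mm is a good depth. The stop is cushioned: pushed on, it gives another 7 mm, 4.5 N rising to 15 N, and springs back
- cup_right (a joint): how far the cup at y = -80 mm of the test block has sunk: 0 (start) to 0.012 m (its stop). It slides straight down under a push of about 3 N (friction, no spring) and stays where it is left. Its contacts are made from 7 mm down; about 10 mm is a good depth. The stop is cushioned: pushed on, it gives another 7 mm, 4.5 N rising to 15 N, and springs back
- cap_short: the shortest of the three capacitors in the cups: an upright black can, 30 mm across, 34 mm high, about 35 g, loose in its cup with 1.5 mm play all round; origin at the centre of its underside (49 mm above the table at the start), z up; its flat aluminium top is 34 mm above the origin. It dents above 25 N
- cap_medium: the middle-height of the three capacitors in the cups: an upright black can, 30 mm across, 48 mm high, about 45 g, loose in its cup with 1.5 mm play all round; origin at the centre of its underside (49 mm above the table at the start), z up; its flat aluminium top is 48 mm above the origin. It dents above 25 N
- cap_tall: the tallest of the three capacitors in the cups: an upright black can, 30 mm across, 62 mm high, about 60 g, loose in its cup with 1.5 mm play all round; origin at the centre of its underside (49 mm above the table at the start), z up; its flat aluminium top is 62 mm above the origin. It dents above 25 N
- gauge_slug: brass gauge slug with a knob, 26 mm across, 32 mm high, standing on the left (+y) end of the test block; origin at the centre of its underside; not part of the job, leave it
- collar: steel ring, 30 mm across, 14 mm high, lying on the right (-y) end of the test block; origin at the centre of its underside; not part of the job, leave it
- nut: steel hex nut, 18 mm across, 8 mm high, lying on the block's deck near its front edge; origin at the centre of its underside; not part of the job, leave it
- tweezers: steel tweezers, 130 mm long, 6 mm high, lying on the table in front of (robot side of) the test block; origin at the centre of its underside; not part of the job, leave it
- caliper: black and steel sliding caliper, 220 mm long, 12 mm high, lying on the table to the left; origin at the centre of its underside; not part of the job, leave it
- cleaner: clear bottle with a white cap, 54 mm across, 130 mm high, standing at the right; origin at the centre of its underside; not part of the job, leave it
- tape: grey tape roll, 80 mm across, 24 mm high, lying on the table at the right; origin at the centre of its underside; not part of the job, leave it

How it is judged:
On the way, in this order (a step that is already met when the one before it is completed fails the run):
1. the shortest capacitor is pressed at least 7 mm down (z of cap_short in the frame of nest below 0.042 m), for 0.2 s.
2. the middle capacitor is pressed at least 7 mm down (z of cap_medium in the frame of nest below 0.042 m), for 0.2 s.
3. the tallest capacitor is pressed at least 7 mm down (z of cap_tall in the frame of nest below 0.042 m), for 0.2 s.
At the end, for the whole second after the job is handed in: all three capacitors have sunk at least 7 mm below their start height, still upright (within 0.2 rad) in their cups and at rest (the cups stop at 12 mm) (z of cap_short in the frame of nest between 0.029 and 0.042 m and z of cap_medium in the frame of nest between 0.029 and 0.042 m and z of cap_tall in the frame of nest between 0.029 and 0.042 m and angle between each of cap_short, cap_medium, cap_tall's own z axis and vertical below 0.2 rad and linear speed of each of cap_short, cap_medium, cap_tall below 0.02 m/s); the robot touches nothing.
It fails at once if a taller capacitor is pressed down (over 4 mm) before the one due ahead of it is down 7 mm ((z of cap_medium in the frame of nest below 0.045 m and not (z of cap_short in the frame of nest below 0.042 m)) or (z of cap_tall in the frame of nest below 0.045 m and not (z of cap_medium in the frame of nest below 0.042 m))).
It fails at once if a capacitor is lifted (over 8 mm above its start height) or tipped over 0.35 rad (z of any of cap_short, cap_medium, cap_tall in the frame of nest above 0.057 m or angle between any of cap_short, cap_medium, cap_tall's own z axis and vertical above 0.35 rad).
It fails at once if a capacitor is pressed with more than 25 N (contact force between any of the arm, the fingers and cap_short above 25 N or contact force between any of the arm, the fingers and cap_medium above 25 N or contact force between any of the arm, the fingers and cap_tall above 25 N).
It fails at once if another loose thing is moved more than 25 mm (distance of any of gauge_slug, collar, nut, tweezers, caliper, cleaner, tape from where it was at the start of the episode above 0.025 m).
It also fails if it takes over 40 s, if anything falls off the work surface, if the arm or the gripper's body presses on something with over 40 N, if the wrist force passes 120 N, or if a joint passes its speed limit or range.

## Working session

There is one attempt and no reset: what is moved stays moved. The work goes in short steps, Python scripts to look and compute and a tool call to move; the robot and the scene stay as the last step left them, time stands still between calls to the robot, and variables do not carry over. Pictures are saved under pics/ and viewed, at most 10 in all, crops included, and the job is handed in when it is done.

Besides the shell and the picture viewer there is one more tool, called after "Emit:" as a command line: name --pt "numbers of a row" for each row, then --argument value for the rest. carry_out: Moves the arm, as the interface text tells. Its arguments: {"type":"object","properties":{"targets":{"type":"array"},"force":{"type":"number"}},"required":["targets"]}

```bash
mkdir -p pics; python3 - <<'E'
from station import bot, imaging
import cv2, numpy as np
for n in ("top","scene"):
    im=imaging.read_camera(n); cv2.imwrite(f"pics/{n}0.png",im[:,:,::-1])
    c=imaging.calibration(n); print(n,{k:(np.round(v,4).tolist() if k=="extrinsics" else v) for k,v in c.items()})
o=bot.get_obs(); print({k:np.round(v,3).tolist() for k,v in o.items()})
E
```

```text
top {'fx': 418.29268559300624, 'fy': 418.29268559300624, 'cx': 323.3398509113003, 'cy': 194.83283988082752, 'k1': -0.051039837919268444, 'extrinsics': [[-0.0185, -0.9995, -0.0273, 0.017], [0.9944, -0.0212, 0.1033, -0.5408], [-0.1038, -0.0253, 0.9943, -1.0638], [0.0, 0.0, 0.0, 1.0]]}
scene {'fx': 518.8787405425853, 'fy': 518.8787405425853, 'cx': 311.02462945042066, 'cy': 195.79356427752063, 'k1': -0.06097006289436316, 'extrinsics': [[-0.7777, 0.6285, 0.0162, 0.4359], [-0.3428, -0.4455, 0.8271, 0.14], [0.527, 0.6376, 0.5619, -1.6408], [0.0, 0.0, 0.0, 1.0]]}
{'t': 0.1, 'q': [-1.338, 0.478, 0.022, 1.556, -0.011, 1.109, -0.083], 'joint_vel': [-0.001, -0.002, -0.001, -0.004, -0.001, -0.0, 0.001], 'joint_torque': [0.004, -59.776, 1.614, -28.196, 0.013, 0.005, 0.0], 'eef_pos': [0.225, 0.636, 0.23], 'tool_rot': [-0.0, 0.17, 0.986, -0.001], 'contact_force': [-0.171, -0.461, -0.142], 'torque': [0.033, -0.014, 0.02], 'grasp_force': 0.0, 'gripper_width': 0.995}
```

View pics/top0.png

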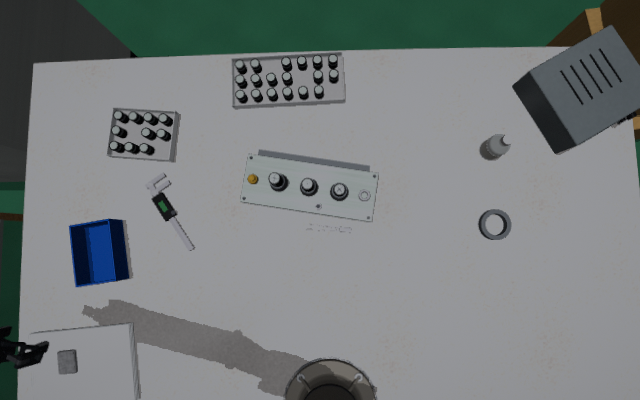

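View pics/scene0.png

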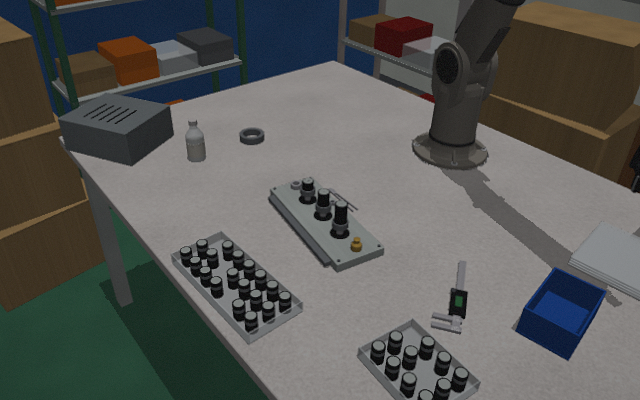

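The top view shows the block centred near (310,187), slug at (252,179), cans at (277,181), (308,186) and (339,191), and the collar at (364,196). In the scene view the tall can looks to be next to the slug (left) and the short one next to the collar (right). I'll measure both.

```bash
cat > h.py <<'E'
from station import imaging
import cv2, numpy as np
def proj(n,P):
    c=imaging.calibration(n);E=np.array(c["extrinsics"]);p=np.atleast_2d(P)@E[:3,:3].T+E[:3,3]
    s=np.c_[p[:,0],-p[:,1]]/-p[:,2:];s=s*(1+c["k1"]*(s**2).sum(1,keepdims=True))
    return s*[c["fx"],c["fy"]]+[c["cx"],c["cy"]]
def ray(n,uv):
    c=imaging.calibration(n);E=np.array(c["extrinsics"])
    d=(np.array(uv,float)-[c["cx"],c["cy"]])/[c["fx"],c["fy"]];s=d.copy()
    for _ in range(10): s=d/(1+c["k1"]*(s@s))
    R=E[:3,:3];return -R.T@E[:3,3], R.T@np.array([s[0],-s[1],-1])
def onz(n,uv,z):
    o,d=ray(n,uv);return o+d*(z-o[2])/d[2]
E
python3 - <<'E'
from h import *
im=cv2.imread("pics/top0.png")
g=cv2.cvtColor(im,6)
x0,y0,x1,y1=235,145,385,230
hsv=cv2.cvtColor(im,cv2.COLOR_BGR2HSV)
print("deck hsv",hsv[170,300],hsv[205,295],"table",hsv[240,290], "captops",hsv[181,277],hsv[186,308],hsv[191,339])
cv2.imwrite("pics/topc.png",cv2.resize(im[y0:y1,x0:x1],None,fx=5,fy=5,interpolation=cv2.INTER_CUBIC))
s=cv2.imread("pics/scene0.png")
cv2.imwrite("pics/scenec.png",cv2.resize(s[165:275,260:390],None,fx=5,fy=5,interpolation=cv2.INTER_CUBIC))
E
```

```text
deck hsv [ 86  14 151] [103  12 154] table [113   7 155] captops [ 94  14 131] [105  13 152] [107  12 154]
```

View pics/topc.png

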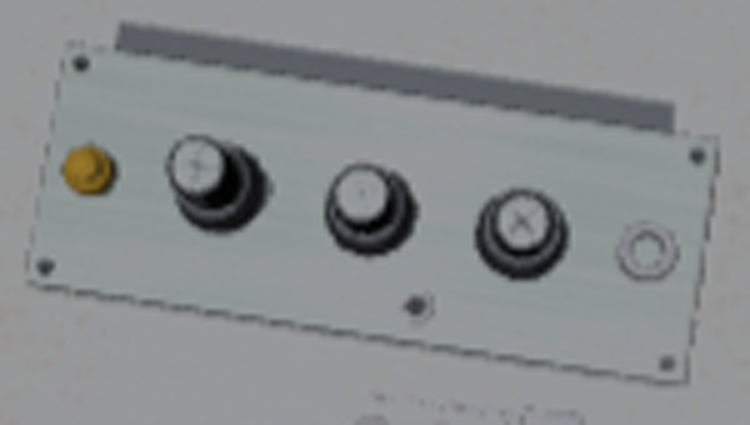

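View pics/scenec.png

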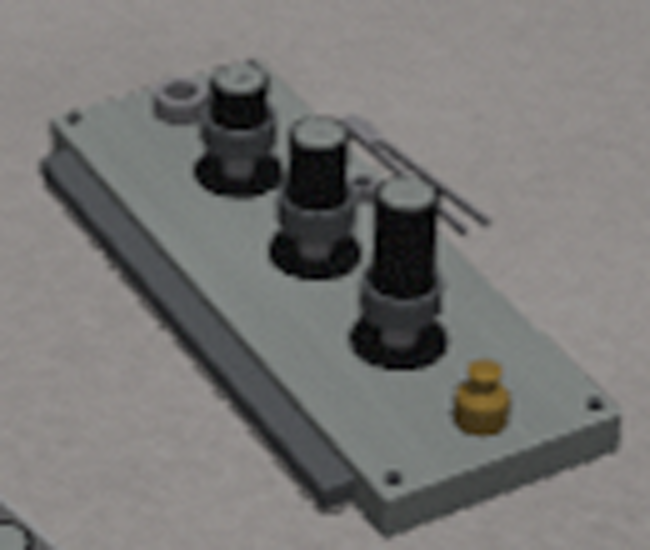

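Left holds the tall can, middle the medium and right the short; the top discs in the 5x top crop are near (198,165), (361,193) and (521,220). I'll refine their centres with masks and cast rays at the known heights.

```bash
cat > m.py <<'E'
from h import *
H=dict(tall=.111,med=.097,short=.083)
def blob(im,seed):
    g=cv2.GaussianBlur(cv2.cvtColor(im,cv2.COLOR_BGR2GRAY),(5,5),0)
    k=cv2.morphologyEx((g>95).astype(np.uint8),cv2.MORPH_OPEN,np.ones((7,7)))
    n,l,st,ce=cv2.connectedComponentsWithStats(k)
    i=l[seed[1],seed[0]]
    c,_=cv2.findContours((l==i).astype(np.uint8),0,2); e=cv2.minEnclosingCircle(c[0]); m=cv2.moments(cv2.convexHull(c[0]))
    return np.array([m["m10"]/m["m00"],m["m01"]/m["m00"]]),st[i,2:]
E
python3 - <<'E'
from m import *
T=cv2.imread("pics/topc.png");S=cv2.imread("pics/scenec.png")
full=lambda p,o:(np.array(p)+.5)/5-.5+o
P={}
for k,st,ss in (("tall",(190,155),(408,194)),("med",(350,200),(319,132)),("short",(510,210),(239,85))):
    a,sa=blob(T,st);b,sb=blob(S,ss)
    P[k]=onz("top",full(a,[235,145]),H[k]); q=onz("scene",full(b,[260,165]),H[k])
    print(k,a.round(1),sa,P[k].round(4),"| scene",b.round(1),sb,q.round(4))
C=np.array([onz("top",full(p,[235,145]),.025) for p in((70,45),(718,138),(688,382),(30,287))]);c=C.mean(0)
d=(C[0]+C[3]-C[1]-C[2])[:2];d/=np.linalg.norm(d);print("deck",c.round(4),"y axis",d.round(4),np.degrees(np.arctan2(-d[0],d[1])))
for k,s in(("tall",80),("med",0),("short",-80)):print(k,(c[:2]+d*s/1e3).round(4))
print(np.linalg.norm(P["tall"]-P["short"]))
E
```

```text
tall [374.5 212. ] [   750    425 289550] [0.5522 0.0372 0.111 ] | scene [386.3 177.7] [  85   65 2430] [0.5698 0.1045 0.111 ]
med [374.5 212. ] [   750    425 289550] [0.5539 0.038  0.097 ] | scene [325.4 273.7] [   650    550 279094] [0.6282 0.1303 0.097 ]
short [522.1 221.1] [  49   51 2000] [ 0.5495 -0.0344  0.083 ] | scene [325.4 273.7] [   650    550 279094] [0.6158 0.1163 0.083 ]
deck [0.5629 0.0424 0.025 ] y axis [0.1648 0.9863] -9.487973298891907
tall [0.5761 0.1213]
med [0.5629 0.0424]
short [ 0.5497 -0.0365]
0.07693323300399404
```

```bash
python3 - <<'E'
from m import *
from scipy.spatial.transform import Rotation as R
full=lambda p,o:(np.array(p)+.5)/5-.5+o
T=cv2.cvtColor(cv2.imread("pics/topc.png"),cv2.COLOR_BGR2GRAY)
c=cv2.HoughCircles(cv2.GaussianBlur(T,(7,7),0),cv2.HOUGH_GRADIENT,1,60,param1=80,param2=15,minRadius=24,maxRadius=36)
print(c[0].round(1))
for k,a,b in(("tall",(198,165),(408,194)),("med",(361,193),(319,132)),("short",(521.5,220.5),(239,78))):
    print(k,onz("top",full(a,[235,145]),H[k]).round(4),onz("scene",full(b,[260,165]),H[k]).round(4))
E
```

```text
[[522.5 221.5  25.2]
 [196.5 162.5  28.8]
 [361.5 195.5  24.6]
 [ 88.5 169.5  26.1]
 [647.5 247.5  34.3]]
tall [0.5771 0.1228 0.111 ] [0.5706 0.1207 0.111 ]
med [0.5635 0.0445 0.097 ] [0.5561 0.0401 0.097 ]
short [ 0.5498 -0.0341  0.083 ] [ 0.5426 -0.0392  0.083 ]
```

Emit:
carry_out --pt "0 0 0 8 -1" --pt "0 0 0 8 -1" --pt "0 0 0 8 -1" --pt "0 0 0 8 -1" --pt "0 0 0 8 -1" --pt "0 0 0 8 -1" --pt "0 0 0 8 -1" --pt "0 0 0 8 -1" --pt "0 0 0 8 -1" --pt "0 0 0 8 -1" --pt "0 0 0 0 -1"

```text
t: 1.2
eef_pos: [0.2253, 0.636, 0.2307]
tool_rot: [0.0, 0.764, 0.646, -0.0]
contact_force: [-0.1, 0.1, -0.1]
gripper_width: 0.001
grasp_force: 0.0
```

Emit:
carry_out --pt "-3.4 2.4 0 0 -1" --pt "-3.4 2.4 0 0 -1" --pt "-3.4 2.4 0 0 -1" --pt "-3.4 2.4 0 0 -1" --pt "-3.4 2.4 0 0 -1" --pt "-3.4 2.4 0 0 -1" --pt "-3.4 2.4 0 0 -1" --pt "-3.4 2.4 0 0 -1" --pt "-3.4 2.4 0 0 -1"

```text
t: 2.1
eef_pos: [0.3884, 0.297, 0.2313]
tool_rot: [-0.0, 0.762, 0.648, 0.0]
contact_force: [1.0, -0.4, -0.7]
gripper_width: 0.0
grasp_force: 0.0
```

Emit:
carry_out --pt "-3.4 2.4 0 0 -1" --pt "-3.4 2.4 0 0 -1" --pt "-3.4 2.4 0 0 -1" --pt "-3.4 2.4 0 0 -1" --pt "-3.4 2.4 0 0 -1" --pt "-3.4 2.4 0 0 -1" --pt "-3.4 2.4 0 0 -1" --pt "-3.4 2.4 0 0 -1" --pt "0 0 0 0 -1" --pt "0 0 0 0 -1"

```text
t: 3.1
eef_pos: [0.5322, -0.0024, 0.2311]
tool_rot: [-0.0, 0.763, 0.646, -0.0]
contact_force: [-0.4, -0.2, -0.2]
gripper_width: 0.001
grasp_force: 0.0
```

Emit:
carry_out --pt "-1.6 1.1 0 0 -1" --pt "-1.5 1.0 0 0 -1" --pt "0 0 2.5 0 -1" --pt "0 0 3 0 -1" --pt "0 0 3 0 -1" --pt "0 0 2.5 0 -1" --pt "0 0 0.8 0 -1" --pt "0 0 0 0 -1"

```text
t: 3.9
eef_pos: [0.547, -0.0341, 0.1125]
tool_rot: [-0.001, 0.762, 0.647, -0.001]
contact_force: [-0.9, 0.2, 1.3]
gripper_width: -0.001
grasp_force: 0.0
```

```bash
python3 - <<'E'
from h import *
from station import bot
o=bot.get_obs();print(o["t"],o["eef_pos"])
p=o["eef_pos"];print("tip scene px",proj("scene",p),"crop",(proj("scene",p)-[260,165]+.5)*5-.5)
s=cv2.cvtColor(imaging.read_camera("scene"),4); t=cv2.cvtColor(imaging.read_camera("top"),4)
cv2.imwrite("pics/s1.png",cv2.resize(s[145:255,260:390],None,fx=5,fy=5,interpolation=2))
E
```

```text
3.9 [ 0.5469855  -0.03407313  0.11246677]
tip scene px [[307.4585956  171.79417243]] crop [[239.29297799  35.97086214]]
```

View pics/s1.png

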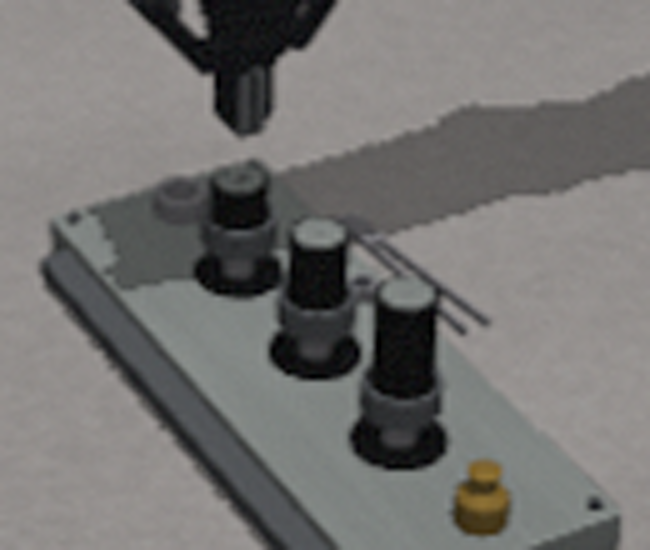

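In this crop the tip sits at about (243,125) against a predicted (239,136). So the scene camera has a small bias, and the top-view positions hold. The tip is over the short can at (240,175).

Emit:
carry_out --pt "0 0.2 1 0 -1" --pt "0 0 1 0 -1" --pt "0 0 0.5 0 -1" --pt "0 0 0.2 0 -1" --pt "0 0 0.2 0 -1" --pt "0 0 0.2 0 -1" --pt "0 0 0.2 0 -1" --pt "0 0 0 0 -1"

```text
t: 4.8
eef_pos: [0.5499, -0.0358, 0.0802]
tool_rot: [0.0, 0.763, 0.646, 0.0]
contact_force: [-1.0, -0.8, -1.0]
gripper_width: 0.004
grasp_force: 0.0
```

Emit:
carry_out --pt "0 0 0.2 0 -1" --pt "0 0 0.2 0 -1" --pt "0 0 0.2 0 -1" --pt "0 0 0 0 -1"

```text
t: 5.2
eef_pos: [0.5499, -0.0357, 0.074]
tool_rot: [-0.0, 0.763, 0.646, -0.0]
contact_force: [0.3, -0.5, 1.0]
gripper_width: -0.0
grasp_force: 0.0
```

Emit:
carry_out --pt "0 0 0.15 0 -1" --pt "0 0 0 0 -1" --pt "0 0 0 0 -1"

```text
t: 5.5
eef_pos: [0.5497, -0.0357, 0.0726]
tool_rot: [-0.0, 0.763, 0.646, -0.0]
contact_force: [-0.5, -0.1, -0.5]
gripper_width: 0.003
grasp_force: 0.0
```

```bash
python3 - <<'E'
from h import *
from station import bot
s=cv2.cvtColor(imaging.read_camera("scene"),4)
for _ in range(4): print(bot.get_obs()["contact_force"].round(2) ); imaging.read_camera("scene")
cv2.imwrite("pics/s2.png",cv2.resize(s[165:275,260:390],None,fx=5,fy=5,interpolation=2))
E
```

```text
[-0.29 -0.32  0.35]
[-0.33  0.49  0.45]
[ 0.11  0.17 -0.35]
[-0.45 -0.74 -0.03]
```

View pics/s2.png

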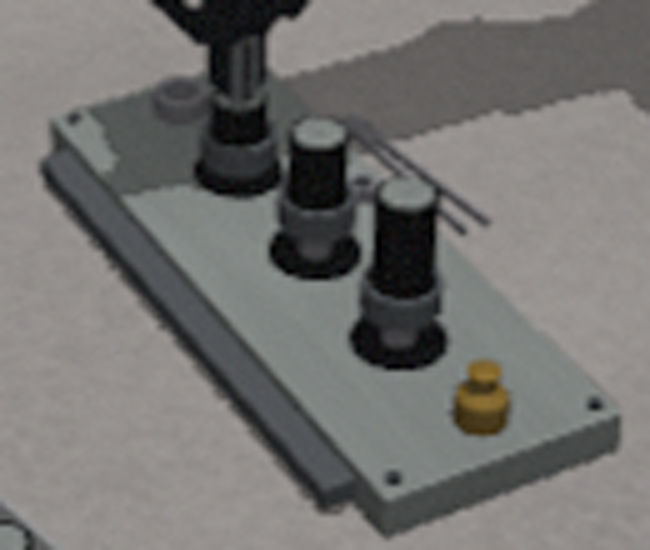

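The short can's cup has sunk onto the deck hole, with its collar bottom now near y=185 instead of about 155, and the can is upright and centred under the tip. Next is the medium one.

Emit:
carry_out --pt "0 0 -0.3 0 -1" --pt "0 0 -1.5 0 -1" --pt "0 0 -1.8 0 -1" --pt "0 0 -0.8 0 -1" --pt "2 0 0 0 -1" --pt "2 0 0 0 -1" --pt "2 0 0 0 -1" --pt "2 0 0 0 -1" --pt "0 0 0 0 -1" --pt "0 0 0 0 -1"

```text
t: 6.75
eef_pos: [0.5631, 0.043, 0.1171]
tool_rot: [0.0, 0.763, 0.646, -0.0]
contact_force: [0.1, -0.7, 0.6]
gripper_width: -0.003
grasp_force: 0.0
```

Down 3.0 cm to 0.087, with contact at about 0.097.

Emit:
carry_out --pt "0 0 1 0 -1" --pt "0 0 0.5 0 -1" --pt "0 0 0.3 0 -1" --pt "0 0 0.2 0 -1" --pt "0 0 0.2 0 -1" --pt "0 0 0.2 0 -1" --pt "0 0 0.2 0 -1" --pt "0 0 0.2 0 -1" --pt "0 0 0.2 0 -1" --pt "0 0 0.05 0 -1" --pt "0 0 0 0 -1" --pt "0 0 0 0 -1"

```text
t: 7.95
eef_pos: [0.5631, 0.0434, 0.0862]
tool_rot: [-0.0, 0.763, 0.646, 0.0]
contact_force: [-0.2, -0.5, -0.1]
gripper_width: -0.002
grasp_force: 0.0
```

```bash
python3 - <<'E'
from h import *
s=cv2.cvtColor(imaging.read_camera("scene"),4)
cv2.imwrite("pics/s3.png",cv2.resize(s[165:275,260:390],None,fx=5,fy=5,interpolation=2))
E
```

```text
(no output)
```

View pics/s3.png

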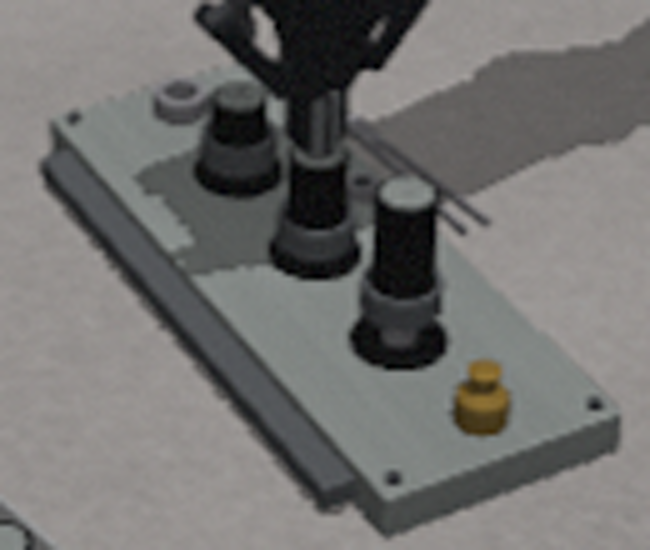

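The short can is down with its top at (240,97), and the medium cup is down too, with its can upright under the tip. The tall one is next.

Emit:
carry_out --pt "0 0 -0.3 0 -1" --pt "0 0 -1.5 0 -1" --pt "0 0 -1.8 0 -1" --pt "0 0 -0.8 0 -1" --pt "2 0 0 0 -1" --pt "2 0 0 0 -1" --pt "2 0 0 0 -1" --pt "2 0 0 0 -1" --pt "0 0 0 0 -1" --pt "0 0 0 0 -1"

```text
t: 9.0
eef_pos: [0.5763, 0.1219, 0.1306]
tool_rot: [0.0, 0.763, 0.646, -0.0]
contact_force: [0.7, -1.2, 0.7]
gripper_width: 0.004
grasp_force: 0.0
```

Emit:
carry_out --pt "0 0 1 0 -1" --pt "0 0 0.5 0 -1" --pt "0 0 0.3 0 -1" --pt "0 0 0.2 0 -1" --pt "0 0 0.2 0 -1" --pt "0 0 0.2 0 -1" --pt "0 0 0.2 0 -1" --pt "0 0 0.2 0 -1" --pt "0 0 0.2 0 -1" --pt "0 0 0 0 -1" --pt "0 0 0 0 -1" --pt "0 0 0 0 -1"

```text
t: 10.2
eef_pos: [0.5763, 0.1223, 0.1002]
tool_rot: [-0.0, 0.763, 0.646, 0.0]
contact_force: [-0.1, 0.4, -0.3]
gripper_width: -0.002
grasp_force: 0.0
```

Emit:
carry_out --pt "0 0 -0.3 0 -1" --pt "0 0 -1.5 0 -1" --pt "0 0 -3 0 -1" --pt "0 0 -3 0 -1" --pt "0 0 -3 0 -1" --pt "0 0 -2 0 -1" --pt "0 0 0 0 -1" --pt "0 0 0 0 -1"

```text
t: 11.0
eef_pos: [0.5765, 0.1221, 0.2292]
tool_rot: [0.0, 0.763, 0.646, 0.001]
contact_force: [-0.2, 0.1, -0.6]
gripper_width: -0.002
grasp_force: 0.0
```

```bash
python3 - <<'E'
from h import *
s=cv2.cvtColor(imaging.read_camera("scene"),4)
cv2.imwrite("pics/s4.png",cv2.resize(s[165:275,260:390],None,fx=5,fy=5,interpolation=2))
E
```

```text
(no output)
```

View pics/s4.png

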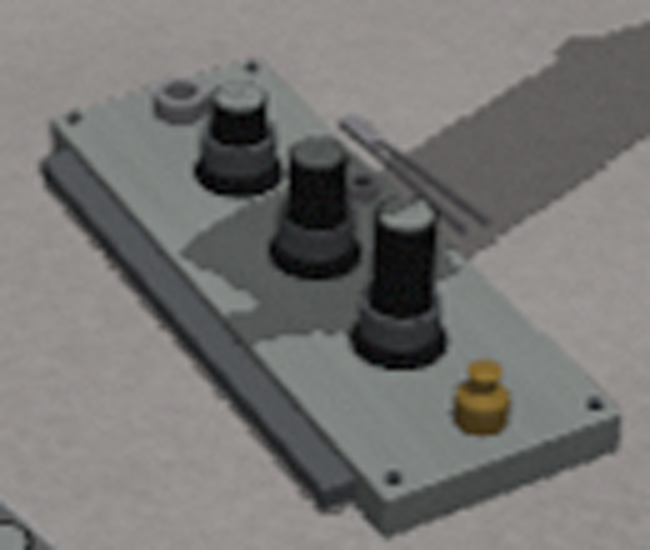

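All three tops, at about (240,97), (319,152) and (408,214), have dropped roughly 20 crop pixels (about 10 mm). They're upright, and the arm is clear.

```bash
python3 -c "
from station import bot
print(bot.hand_in())"
```

```text
the job is handed in; nothing more can be done
None
```

All three capacitors were pressed about 10 mm down in order (short, medium, tall) and stand upright in their cups; the arm is clear and the job is handed in, though the hand-in returned no verdict.

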